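Make up two hatter's sewing kits

TASK

Make up two kits from the stock lying between and behind the two wooden trays: in the tray with three equal pockets put the larger thread spool, the thimble and the cake of beeswax, one to a pocket in any order; in the tray with one short broad pocket and one long narrow pocket put the smaller spool in the broad pocket and the needle case in the long one. Everything must rest flat on the floor of its pocket, spools standing and the thimble on its open end as they are now, and the tape measure and the piece of tailor's chalk stay where they lie.

Things in the scene. Friction and masses are not known exactly. Their poses are not given: they have to be found in the camera images.
- stitching_tray: The three-pocket tray: flat wooden tray, fixed to the bench, 72 x 166 mm, rim 8 mm above the bench, grey felt pocket floors 3 mm above the bench (pockets 5 mm deep). Origin: centre of its underside, on the bench; y runs along the long side, x across, z up. Three equal pockets, each 62 mm (x) by 50 mm (y), centred at x = 0 and y = -53, 0 and +53 mm, with 3 mm partitions.
- mending_tray: The two-pocket tray: flat wooden tray, fixed to the bench, 72 x 155 mm, rim 8 mm above the bench, grey felt pocket floors 3 mm above the bench (pockets 5 mm deep). Origin: centre of its underside, on the bench; y runs along the long side, x across, z up. Broad pocket 62 mm (x) by 50 mm (y) centred at x = 0, y = -47.5 mm; long pocket 40 mm (x) by 92 mm (y) centred at x = 0, y = +26.5 mm.
- large_spool: The larger thread spool, cream: upright, diameter 33 mm, 58 mm tall, 25 g. Origin: centre of its underside; z is its upright axis.
- small_spool: The smaller thread spool, dark: upright, diameter 24 mm, 46 mm tall, 25 g. Origin: centre of its underside; z is its upright axis.
- thimble: Steel thimble with dimples, open end down: diameter 20 mm at the foot, slightly narrower above, 24 mm tall, 12 g. Origin: centre of its underside; z is its upright axis.
- beeswax: Cake of beeswax with thread cuts in its top: 33 mm (x) by 46 mm (y), 17 mm high, lying flat, 30 g. Origin: centre of its underside; z up.
- needle_tube: Needle case: turned brown wooden tube lying down, 73 mm long along its y, 13 mm thick, 12 g. It does not roll. Origin: middle of its length, at its underside; z up.
- tape_measure: Bystander, to be left alone: rolled tape measure lying flat beside the stock, at the back right, about 56 mm across, 16 mm high. Origin: centre of its underside. Beyond the stock, fixed: a pile of boxes up to 0.16 m high (x over 0.65 m, y 0.1 to 0.5 m) and a drawer chest 0.17 m high (x over 0.75 m, y -0.18 to 0.08 m); carry over or in front of them.
- tailor_chalk: Bystander, to be left alone: pale triangular piece of tailor's chalk lying flat near the front edge of the bench, 37 x 38 mm, 8 mm high. Origin: centre of its underside.
Things that resemble listed ones, but are neither listed nor needed, are in the scene too. What is shaped like the small_spool but blue or red is not meant.

How it is judged:
By the outcome, as a careful person would: the job done as asked, in the order asked, and still so for the second after the job is handed in, with the robot touching nothing.
It also fails if it takes over 112 s, if anything falls off the work surface, if the arm or the gripper's body presses on something with over 40 N, if the wrist force passes 120 N, or if a joint passes its speed limit or range.

ROBOT

A 6-joint arm with a two-finger parallel gripper is mounted at the origin on a cart in front of the work surface, level with it; the furniture and walls round the work are solid. World frame = base frame: x ahead of the robot, y to its left, z up, the work surface at z = 0. Lengths are in m, angles in degrees, forces in N, time in s.
With the tool pointing down it reaches from about 0.3 to 0.85 m from the base axis. Payload 5.4 kg.
Tool frame: the origin (TCP) lies on the centre line of the jaws, within the pads' length; the fingertips stand 22 mm ahead of it and the grasp point (between the pads) lies 3 mm ahead of it (finger_overhang is the distance from the TCP to the fingertips, in m); y points along the fingers, z is the direction in which the jaws open and shut, and the axes are right-handed (so a half turn about y gives the same grasp; the last joint's range is limited). The gripper opens to 85 mm and grips with 20 to 120 N. Pads are 22 mm wide; open, the fingers measure 114 mm over their backs; the gripper's body (76 mm by 85 mm) begins 54 mm behind the grasp point. The pads swing forward as they close: fully open they stand 13 mm farther back than shut.
Start: joints at [56.431, 9.076, 91.501, -0, 79.423, -12.038], TCP at [0.211, 0.535, 0.253] pointing down, gripper open.
Joint ranges: [-166.64, 166.64], [-54.1, 131.32], [10.49, 154.53], [-73.88, 253.88], [9.74, 151.15], [-171.62, 171.62]. Speed limits (degrees/s): [147.25, 147.25, 180, 180, 180, 180].

INTERFACE

Orientations are given as a 3x3 rotation matrix whose columns are the frame's x, y, z axes.
In Python, from bench import * gives the robot as it stands. The module is installed in compiled form; this text tells all that it offers.
- The arm moves only by the tool jog_arm, never from a script. Its argument "commands" is a list of rows, each an object with "hand": the closure, from -1 (fully open) to 1 (shut), so that 0 is half open; "translation": the shift along the tool's x, y, z in cm, a list of three; "rotation": the turn, a rotation vector about the tool's x, y, z in rad, a list of three. In form: [{"hand": hand, "translation": [x, y, z], "rotation": [ax, ay, az]}, ...]. A call has 1 to 20 rows; each row is the pose to reach, as a shift and turn from the pose measured when the call began, along the tool's axes at that moment; what a row does not reach only later rows make up. A row lasts 1/8 s, in which the tool goes at most 62.5 mm and 10.7 degrees, less where a joint would pass 70% of its speed; a pose out of reach is approached as far as the arm can. A call with a gripper value outside its range is refused whole. The fingers move at their own pace and stop on an object; "squeeze" is the grip in N (left out, the last holds). Time passes only in rows, so rows that repeat a pose let the fingers close. It gives the time, the measured TCP pose, the force and the opening at its end, in the units of the state.
- state(): the state, without advancing time (a new reading comes with each control period).
- capture(name): name is "scene" or "side" or "wrist"; returns a dict with "frame" (400x640x3 uint8, red, green, blue), "depth" (400x640 float32, m along the optical axis (not along the pixel's ray), 0 where there is no reading), "vfov" (degrees; the focal length in pixels is half the picture's height over the tangent of half this angle, whatever the lens; pixels are square), "cx", "cy" (the principal point, pixels), "k1" (the pictures are not rectified: a ray, as slopes to the right and down, at radius r is drawn at 1 + k1 r^2 times it, then the intrinsics apply), "view" (4x4, takes a point from world to camera coordinates); the wrist camera has in their place "T_tool_cam" (4x4, takes a point from camera to tool coordinates, whose origin is the TCP and whose axes are the tool frame's). Camera axes: x right, y up, looking along -z (the intrinsics and any distortion apply to the point x, -y, -z); pixel columns grow to the right and rows downward; lengths in m; the calibration is good to about 2 mm. A picture is of the moment at which its call begins: read the wrist's pose just before it.
- hand_in(): hands the job in, once; it reports no verdict.
The state is a dict: "clock": time; "joint_pos": joint angles; "qd": joint speeds; "tau": joint torques, N m; "tcp_pos": TCP position; "tcp_rot": TCP orientation; "force": force on the tool from outside, world axes, zero at the start; "ft_torque": the same for the moment, N m; "gripper_width": finger opening in m.
Only numpy, scipy, OpenCV 4.12 (cv2) and the standard library are available. Lean on these libraries where they do the work, as an engineer would, in place of code of your own. Each camera call takes 0.05 s, during which the arm holds its last target. There are 200 camera calls.

## Working session

There is one attempt and no reset: what is moved stays moved. The work goes in short steps, Python scripts to look and compute and a tool call to move; the robot and the scene stay as the last step left them, time stands still between calls to the robot, and variables do not carry over. Pictures are saved under pics/ and viewed, about 12 in all and at most 16, crops included, and the job is handed in when it is done.

Besides the shell and the picture viewer there is one more tool, called after "Request:" as name(argument=value, ...) on one line, values as JSON. jog_arm: Moves the arm, as the interface text tells. Its arguments: {"type":"object","properties":{"commands":{"type":"array"},"squeeze":{"type":"number"}},"required":["commands"]}

```bash
mkdir -p pics; cat > h.py <<'E'
from bench import *
import numpy as np, cv2
def cloud(c,st=None):
    """world xyz per pixel (HxWx3), nan w/o depth"""
    h,w=c["depth"].shape; f=h/2/np.tan(np.radians(c["vfov"])/2)
    K=np.array([[f,0,c["cx"]],[0,f,c["cy"]],[0,0,1.]])
    u,v=np.meshgrid(np.arange(w),np.arange(h))
    d=np.stack([(u-c["cx"])/f,(v-c["cy"])/f],-1); s=d.copy()
    for _ in range(30): s=d/(1+c["k1"]*(s**2).sum(-1,keepdims=True))
    z=c["depth"].astype(float); z[z==0]=np.nan
    P=np.stack([s[...,0]*z,-s[...,1]*z,-z,np.ones_like(z)],-1)
    if "view" in c: T=np.linalg.inv(c["view"])
    else:
        T=np.eye(4); T[:3,:3]=np.array(st["tcp_rot"]); T[:3,3]=st["tcp_pos"]; T=T@c["T_tool_cam"]
    return (P@T.T)[...,:3]
def snap(name):
    st=state(); c=capture(name); return c,cloud(c,st)
def save(n,im): cv2.imwrite("pics/"+n,im[...,::-1])
E
python3 - <<'E'
from h import *
s=state();print(s)
for n in("scene","side","wrist"):
    c,P=snap(n); save(n+"0.png",c["frame"]); np.savez(n+"0.npz",f=c["frame"],P=P)
    print(n,c.get("view"),c.get("T_tool_cam"),c["vfov"],c["k1"])
E
```

```text
{'clock': 0.0, 'joint_pos': array([ 5.64291128e+01,  9.11345664e+00,  9.15721247e+01, -1.33107910e-03,
        7.94244849e+01, -1.20388867e+01]), 'qd': array([-0.04799276,  0.01779536, -0.0040246 ,  0.02751541, -0.06848301,
        0.09113645]), 'tau': array([ 3.30575822e-04, -3.95992899e+01, -3.31433916e+01, -5.94496305e-05,
        8.26535193e-03,  4.00286831e-05]), 'tcp_pos': array([0.2107521 , 0.53437546, 0.25230939]), 'tcp_rot': array([[ 9.30214102e-01, -1.04323356e-03,  3.67015852e-01],
       [-3.67017140e-01, -1.61322409e-03,  9.30212780e-01],
       [-3.78350375e-04, -9.99998155e-01, -1.88352840e-03]]), 'force': array([ 0.2476517 , -0.57610254, -0.63157019]), 'ft_torque': array([-1.54654583e-02,  1.73389880e-05, -5.81058506e-03]), 'gripper_width': 0.08540255710183516}
scene [[ 0.85147813 -0.5241348  -0.01636171 -0.3956227 ]
 [ 0.23800625  0.3584718   0.90269098 -0.20759683]
 [-0.46726654 -0.77251581  0.42997825 -0.64438504]
 [ 0.          0.          0.          1.        ]] None 42.80679353539542 -0.07956858257353644
side [[ 0.66287212 -0.7486866  -0.00830291 -0.25460295]
 [ 0.6492101   0.56920257  0.50451431 -0.43286637]
 [-0.37299706 -0.3398188   0.86336341 -1.01951739]
 [ 0.          0.          0.          1.        ]] None 42.906919235194586 -0.07593105005736014
wrist None [[-2.90453568e-04 -9.63249065e-01 -2.68609670e-01 -6.79137746e-02]
 [-3.49889945e-04  2.68609762e-01 -9.63249019e-01 -1.20558275e-01]
 [ 9.99999897e-01 -1.85795292e-04 -4.15049826e-04 -1.88593402e-04]
 [ 0.00000000e+00  0.00000000e+00  0.00000000e+00  1.00000000e+00]] 59.22849046885979 0.0019851685817293876
```

View pics/scene0.png

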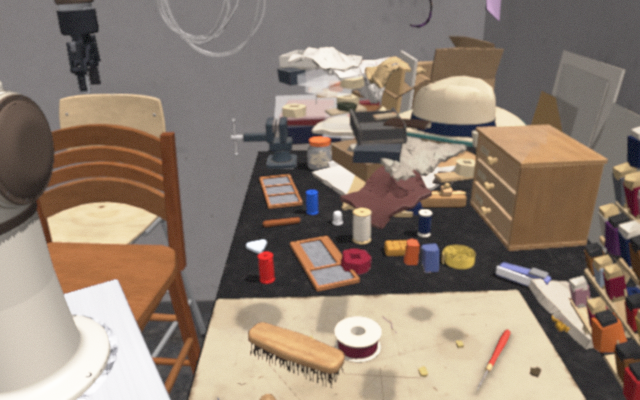

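View pics/side0.png

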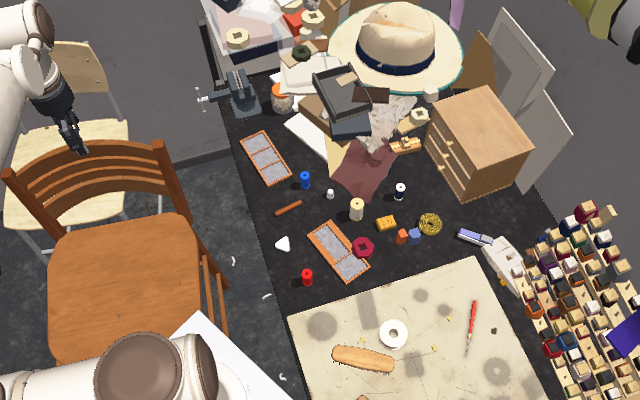

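```bash
python3 - <<'E'
from h import *
d=np.load("side0.npz");f,P=d["f"],d["P"]
save("sidecrop.png",cv2.resize(f[120:300,230:450],None,fx=3.3,fy=3.3,interpolation=cv2.INTER_CUBIC))
pts=dict(stray=(265,157),mtray=(338,250),dark=(400,184),cream=(356,203),thim=(330,192),wax=(386,222),needle=(288,207),chalk=(283,243),tape=(430,222),blue=(305,175),red=(307,273),ring=(362,247))
for k,(u,v) in pts.items(): print(k,P[v,u].round(3),f[v,u])
# objects: height map
X=np.nan_to_num(P,nan=-9); m=((X[...,2]>.012)&(X[...,2]<.08)&(X[...,0]>.25)&(X[...,0]<.75)&(X[...,1]<.5)&(X[...,1]>-.25)).astype(np.uint8)
n,l,s,c=cv2.connectedComponentsWithStats(m)
for i in range(1,n):
    if s[i,4]>25:
        q=P[l==i]; top=q[q[:,2]>np.percentile(q[:,2],95)-.004]; print(s[i],q.min(0).round(3),q.max(0).round(3),"top",((top.min(0)+top.max(0))/2).round(3))
E
```

```text
stray [0.54  0.332 0.006] [174 169 172]
mtray [0.465 0.017 0.002] [178 174 176]
dark [0.681 0.005 0.048] [255 255 255]
cream [0.569 0.051 0.049] [122  99  69]
thim [0.563 0.128 0.023] [255 255 255]
wax [ 0.591 -0.026  0.016] [248 192  80]
needle [0.468 0.181 0.013] [201 110  62]
chalk [0.39  0.124 0.01 ] [253 253 254]
tape [ 0.67  -0.102 -0.001] [82 69 38]
blue [0.552 0.2   0.038] [ 26  56 125]
red [0.364 0.023 0.036] [123  21  19]
ring [ 0.51  -0.019 -0.002] [60 48 50]
[ 270   79  128  139 4859] [0.549 0.031 0.012] [0.75 0.5  0.08] top [0.708 0.27  0.074]
[233  85  23  27 307] [0.582 0.461 0.012] [0.663 0.5   0.08 ] top [0.603 0.474 0.075]
[150 158  27  23 369] [0.304 0.454 0.012] [0.353 0.5   0.079] top [0.334 0.476 0.076]
[300 171  10  16 128] [0.536 0.187 0.012] [0.559 0.212 0.051] top [0.548 0.198 0.048]
[394 183  12  15 130] [ 0.662 -0.011  0.012] [0.687 0.012 0.053] top [0.675 0.    0.049]
[327 189   7   7  36] [0.557 0.123 0.012] [0.573 0.138 0.025] top [0.564 0.129 0.023]
[422 213  20  12  99] [ 0.656 -0.123  0.012] [ 0.688 -0.081  0.022] top [ 0.672 -0.102  0.018]
[376 214 
[... 1848 characters left out ...]
16] top [ 0.308 -0.04   0.014]
[ 301  306  116   88 2848] [ 0.25  -0.25   0.012] [ 0.448 -0.058  0.053] top [ 0.299 -0.189  0.049]
[358 308  11  11  42] [ 0.372 -0.138  0.012] [ 0.393 -0.11   0.016] top [ 0.382 -0.124  0.014]
[341 314  16  14  50] [ 0.342 -0.132  0.012] [ 0.363 -0.092  0.016] top [ 0.352 -0.112  0.014]
[332 320  23  17  82] [ 0.3   -0.138  0.012] [ 0.343 -0.094  0.017] top [ 0.322 -0.116  0.014]
[312 327  11  13  38] [ 0.274 -0.096  0.012] [ 0.294 -0.063  0.017] top [ 0.284 -0.079  0.015]
[347 374  10  11  28] [ 0.25  -0.204  0.012] [ 0.265 -0.185  0.015] top [ 0.258 -0.194  0.014]
[365 386  12  12  45] [ 0.252 -0.25   0.012] [ 0.275 -0.233  0.015] top [ 0.263 -0.242  0.014]
```

View pics/sidecrop.png

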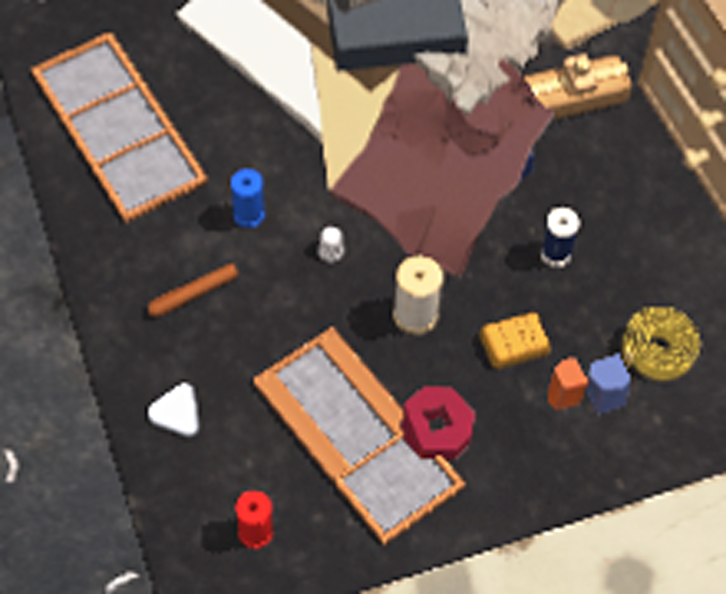

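Request:
jog_arm(commands=[{"hand": -1, "translation": [5, 0, -3.6], "rotation": [0, -0.05, 0]}, {"hand": -1, "translation": [10, 0, -7.2], "rotation": [0, -0.1, 0]}, {"hand": -1, "translation": [15, 0, -10.8], "rotation": [0, -0.15, 0]}, {"hand": -1, "translation": [20, 0, -14.4], "rotation": [0, -0.2, 0]}, {"hand": -1, "translation": [25, 0, -18], "rotation": [0, -0.25, 0]}, {"hand": -1, "translation": [30, 0, -21.6], "rotation": [0, -0.3, 0]}, {"hand": -1, "translation": [35, 0, -25.2], "rotation": [0, -0.35, 0]}, {"hand": -1, "translation": [40.4, 0, -28.7], "rotation": [0, -0.376, 0]}, {"hand": -1, "translation": [40.4, 0, -28.7], "rotation": [0, -0.376, 0]}, {"hand": -1, "translation": [40.4, 0, -28.7], "rotation": [0, -0.376, 0]}, {"hand": -1, "translation": [40.4, 0, -28.7], "rotation": [0, -0.376, 0]}], squeeze=30)

```text
clock: 1.52
tcp_pos: [0.4805, 0.1205, 0.2526]
tcp_rot: [[1.0, -0.001, -0.002], [0.002, -0.001, 1.0], [-0.001, -1.0, -0.001]]
force: [-0.3, -0.3, 0.1]
gripper_width: 0.085
```

```bash
python3 - <<'E'
from h import *
s=state();print(s["clock"],s["tcp_pos"],s["tcp_rot"].round(3).tolist(),s["qd"].round(1))
c,P=snap("wrist"); save("w1.png",c["frame"]); np.savez("w1.npz",f=c["frame"],P=P)
f=c["frame"]
print(P[100::100,100::110].round(3).tolist())
E
```

```text
1.525 [0.48050199 0.12048339 0.25264744] [[1.0, -0.001, -0.002], [0.002, -0.001, 1.0], [-0.001, -1.0, -0.001]] [ 0.4 -0.2  0.  -0.2 -0.2 -0.2]
[[[0.411, -0.093, 0.011], [0.411, 0.012, -0.0], [0.411, 0.124, 0.001], [0.41, 0.237, -0.001], [0.405, 0.838, -0.801]], [[0.517, -0.117, -0.0], [0.516, 0.004, 0.001], [0.516, 0.125, 0.0], [0.516, 0.246, -0.0], [0.514, 0.362, 0.008]], [[0.641, -0.138, -0.001], [0.49, 0.077, 0.247], [0.614, 0.125, 0.043], [0.484, 0.163, 0.257], [0.64, 0.389, -0.001]]]
```

View pics/w1.png

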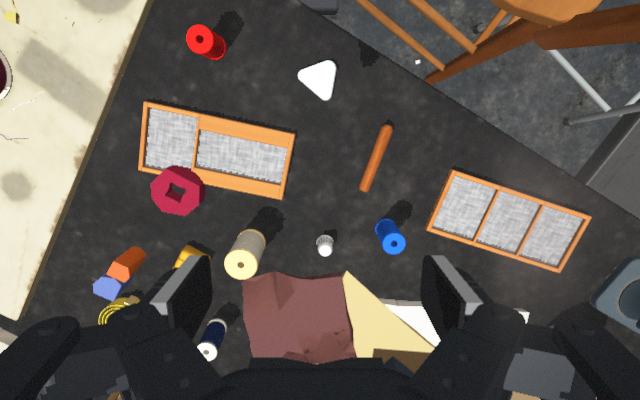

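```bash
cat >> h.py <<'E'
def rect(P,m):
    q=(P[m][:,:2]*1000).astype(np.float32); r=cv2.minAreaRect(q); return r
E
python3 - <<'E'
from h import *
d=np.load("w1.npz");f,P=d["f"].astype(int),d["P"]; Z=P[...,2]
U,V=np.meshgrid(np.arange(640),np.arange(400))
def box(u0,u1,v0,v1): return (U>u0)&(U<u1)&(V>v0)&(V<v1)
org=(f[...,0]>f[...,2]+50)
for n,b in dict(mend=box(125,310,90,205),stitch=box(420,600,160,280)).items():
    m=b&org&(Z>.004)&(Z<.012)&(f[...,1]>60); print(n,rect(P,m),np.median(Z[m]))
    r=rect(P,m); print(cv2.boxPoints(r).round(1).tolist())
# divider pixel (mending): left pocket is broad (px 145-195) 
print("div",P[135,194],P[150,172],P[155,240])
for n,b,lo,hi in [("needle",box(350,400,115,200),.006,.03),("thimble",box(310,340,228,262),.018,.04),("cream",box(215,275,220,285),.05,.08),("ring",box(145,210,160,220),.012,.05),("blue",box(370,410,210,260),.042,.08),("wax",box(165,215,240,290),.012,.03),("cloth",box(243,350,265,300),.0,.2)]:
    m=b&(Z>lo)&(Z<hi); r=rect(P,m); print(n,m.sum(),[np.round(x,1) for x in r],"z",np.percentile(Z[m],[5,50,95]).round(4))
b=box(243,350,265,300)&(f[...,0]<120)&(f[...,0]-f[...,1]>20)
print("cloth",b.sum(),P[b].min(0),P[b].max(0),np.percentile(Z[b],[5,50,95]))
for u in range(245,350,10):
    k=np.where(b[:,u])[0]; print(u,[P[k[j],u].round(3).tolist() for j in (0,len(k)//2,-1)] if len(k) else None)
# side small spool & wax
E
```

```text
mend ((463.2704772949219, 14.772834777832031), (155.0520477294922, 73.30650329589844), 78.02864074707031) 0.007690185859544008
[[411.29998779296875, -53.5], [483.0, -68.69999694824219], [515.2000122070312, 83.0], [443.5, 98.19999694824219]]
stitch ((540.3557739257812, 331.502197265625), (168.03268432617188, 72.23275756835938), 71.89002990722656) 0.00764406434833656
[[479.8999938964844, 262.8999938964844], [548.5999755859375, 240.39999389648438], [600.7999877929688, 400.1000061035156], [532.0999755859375, 422.6000061035156]]
div [ 0.44595349 -0.00665375  0.00247536] [ 0.46146048 -0.03077729  0.00352429] [0.46653281 0.04027998 0.00358031]
needle 802 [array([468.6, 181.6]), array([12.6, 72.6]), np.float64(70.8)] z [0.0079 0.0114 0.0132]
thimble 159 [array([565.8, 129.8]), array([14.8, 14.2]), np.float64(0.4)] z [0.0188 0.0219 0.0236]
cream 831 [array([565.4,  46.1]), array([31.5, 31.8]), np.float64(3.4)] z [0.0524 0.0577 0.0589]
ring 1764 [array([502.1, -25.6]), array([51.2, 48.2]), np.float64(79.3)] z [0.0142 0.0206 0.0221]
blue 390 [array([548.1, 197.5]), array([23.3, 22.4]), np.float
[... 316 characters left out ...]
, 0.042, 0.022], [0.607, 0.042, 0.024]]
255 [[0.598, 0.053, 0.022], [0.598, 0.053, 0.022], [0.598, 0.053, 0.022]]
265 [[0.597, 0.064, 0.017], [0.597, 0.064, 0.017], [0.597, 0.064, 0.017]]
275 [[0.597, 0.074, 0.011], [0.606, 0.075, 0.02], [0.614, 0.076, 0.028]]
285 [[0.593, 0.087, 0.026], [0.61, 0.087, 0.034], [0.614, 0.087, 0.037]]
295 [[0.591, 0.098, 0.037], [0.591, 0.098, 0.037], [0.591, 0.098, 0.037]]
305 [[0.59, 0.109, 0.041], [0.59, 0.109, 0.041], [0.59, 0.109, 0.041]]
315 [[0.588, 0.12, 0.042], [0.587, 0.12, 0.046], [0.587, 0.12, 0.046]]
325 [[0.586, 0.13, 0.041], [0.586, 0.13, 0.044], [0.586, 0.13, 0.046]]
335 [[0.584, 0.14, 0.047], [0.584, 0.14, 0.047], [0.584, 0.14, 0.047]]
345 None
```

```bash
cat >> h.py <<'E'
from scipy.spatial.transform import Rotation
def Rd(psi):
    c,s=np.cos(np.radians(psi)),np.sin(np.radians(psi)); return np.array([[c,0,-s],[s,0,c],[0,-1,0]])
def plan(*wps):
    """waypoints (x,y,z,psi) in m/deg -> tool-frame cm shift and rotvec from current pose"""
    s=state(); R=np.array(s["tcp_rot"]); p=s["tcp_pos"]
    print("t",round(s["clock"],2),"p",np.round(p,4),"w",round(s["gripper_width"],4),"F",np.round(s["force"],1),"j",np.round(s["joint_pos"],0))
    for x,y,z,psi in wps:
        print((x,y,z,psi),"->",(R.T@(np.array([x,y,z])-p)*100).round(2).tolist(),Rotation.from_matrix(R.T@Rd(psi)).as_rotvec().round(3).tolist())
E
python3 - <<'E'
from h import *
d=np.load("w1.npz");f,P=d["f"].astype(int),d["P"]; s=state()
T=(P-s["tcp_pos"])@np.array(s["tcp_rot"])
for u in (180,190,200,210,430,440,450):
  print(u,[T[v,u].round(3).tolist() for v in range(255,330,15)])
q=np.load("side0.npz")["P"].reshape(-1,3)
for x in (.58,.59,.6,.61,.62):
  print(x,[(y,np.round(q[(abs(q[:,0]-x)<.005)&(abs(q[:,1]-y)<.01)][:,2].max(initial=-1),3)) for y in (.03,.05,.07,.09,.11,.13,.15,.17,.19)])
m=(np.abs(q[:,0]-.594)<.035)&(np.abs(q[:,1]+.024)<.03)&(q[:,2]>.013)&(q[:,2]<.03)
print(cv2.minAreaRect((q[m][:,:2]*1000).astype(np.float32)))
plan((.565,.046,.11,0),(.565,.046,.062,0))
E
```

```text
180 [[0.095, 0.238, -0.15], [-0.011, -0.009, -0.048], [-0.011, -0.018, -0.044], [-0.008, -0.022, -0.043], [-0.003, -0.022, -0.043]]
190 [[-0.011, 0.005, -0.049], [-0.011, -0.008, -0.045], [-0.008, -0.012, -0.043], [-0.003, -0.015, -0.043], [0.002, -0.016, -0.043]]
200 [[-0.011, 0.005, -0.045], [-0.008, -0.002, -0.043], [-0.002, -0.003, -0.043], [0.003, -0.005, -0.043], [0.008, -0.006, -0.043]]
210 [[0.102, 0.253, -0.122], [0.122, 0.255, -0.124], [0.004, 0.008, -0.043], [0.009, 0.006, -0.043], [0.181, 0.253, -0.128]]
430 [[-0.011, 0.005, 0.044], [-0.007, -0.0, 0.043], [-0.002, -0.003, 0.042], [0.003, -0.004, 0.042], [0.008, -0.007, 0.042]]
440 [[-0.011, 0.004, 0.047], [-0.011, -0.008, 0.043], [-0.008, -0.013, 0.042], [-0.002, -0.013, 0.042], [0.002, -0.015, 0.042]]
450 [[0.102, 0.253, 0.154], [-0.011, -0.008, 0.047], [-0.011, -0.019, 0.043], [-0.007, -0.021, 0.043], [-0.003, -0.024, 0.042]]
0.58 [(0.03, np.float64(0.059)), (0.05, np.float64(0.062)), (0.07, np.float64(0.056)), (0.09, np.float64(0.004)), (0.11, np.float64(0.004)), (0.13, np.float64(0.048)), (0.15, np.float64(0.048)), (0
[... 679 characters left out ...]
046)), (0.13, np.float64(0.048)), (0.15, np.float64(0.051)), (0.17, np.float64(0.025)), (0.19, np.float64(0.005))]
0.62 [(0.03, np.float64(0.033)), (0.05, np.float64(0.043)), (0.07, np.float64(0.042)), (0.09, np.float64(0.049)), (0.11, np.float64(0.046)), (0.13, np.float64(0.047)), (0.15, np.float64(0.05)), (0.17, np.float64(0.028)), (0.19, np.float64(0.024))]
((593.0451049804688, -23.46982765197754), (31.588119506835938, 41.42253112792969), 61.3034553527832)
t 1.57 p [0.4805 0.1205 0.2527] w 0.0855 F [-0.3  0.6 -1. ] j [  0.  -3. 104.  -0.  79. -90.]
(0.565, 0.046, 0.11, 0) -> [8.44, 14.27, -7.46] [0.001, 0.002, -0.001]
(0.565, 0.046, 0.062, 0) -> [8.45, 19.07, -7.45] [0.001, 0.002, -0.001]
```

Request:
jog_arm(commands=[{"hand": -1, "translation": [4.2, 5, -3.7], "rotation": [0, 0, 0]}, {"hand": -1, "translation": [8.45, 10, -7.45], "rotation": [0, 0, 0]}, {"hand": -1, "translation": [8.45, 14, -7.45], "rotation": [0, 0, 0]}, {"hand": -1, "translation": [8.45, 17, -7.45], "rotation": [0, 0, 0]}, {"hand": -1, "translation": [8.45, 20, -7.45], "rotation": [0, 0, 0]}, {"hand": -1, "translation": [8.45, 20, -7.45], "rotation": [0, 0, 0]}, {"hand": 0.5, "translation": [8.45, 20, -7.45], "rotation": [0, 0, 0]}, {"hand": 0.5, "translation": [8.45, 20, -7.45], "rotation": [0, 0, 0]}, {"hand": 0.5, "translation": [8.45, 20, -7.45], "rotation": [0, 0, 0]}, {"hand": 0.5, "translation": [8.45, 20, -7.45], "rotation": [0, 0, 0]}, {"hand": 0.5, "translation": [8.45, 20, -7.45], "rotation": [0, 0, 0]}, {"hand": 0.5, "translation": [8.45, 20, -7.45], "rotation": [0, 0, 0]}], squeeze=30)

```text
clock: 3.08
tcp_pos: [0.5659, 0.046, 0.0541]
tcp_rot: [[1.0, 0.001, -0.002], [0.002, -0.001, 1.0], [0.001, -1.0, -0.001]]
force: [-1.1, 0.5, 6.3]
gripper_width: 0.0315
```

```bash
python3 - <<'E'
from h import *
plan((.565,.046,.14,0),(.557,.382,.14,0),(.557,.382,.056,0))
E
```

```text
t 3.08 p [0.5659 0.046  0.0541] w 0.0315 F [-1.1  0.5  6.3] j [ -8.  22. 101.  -0.  57. -98.]
(0.565, 0.046, 0.14, 0) -> [-0.09, -8.59, -0.01] [0.001, 0.002, 0.001]
(0.557, 0.382, 0.14, 0) -> [-0.81, -8.62, 33.59] [0.001, 0.002, 0.001]
(0.557, 0.382, 0.056, 0) -> [-0.82, -0.22, 33.6] [0.001, 0.002, 0.001]
```

Request:
jog_arm(commands=[{"hand": 0.6, "translation": [0, -4, 0], "rotation": [0, 0, 0]}, {"hand": 0.6, "translation": [-0.1, -8, 1.5], "rotation": [0, 0, 0]}, {"hand": 0.6, "translation": [-0.2, -8.6, 6], "rotation": [0, 0, 0]}, {"hand": 0.6, "translation": [-0.4, -8.6, 11.5], "rotation": [0, 0, 0]}, {"hand": 0.6, "translation": [-0.5, -8.6, 17], "rotation": [0, 0, 0]}, {"hand": 0.6, "translation": [-0.6, -8.6, 22.5], "rotation": [0, 0, 0]}, {"hand": 0.6, "translation": [-0.7, -8.6, 28], "rotation": [0, 0, 0]}, {"hand": 0.6, "translation": [-0.8, -8.6, 32], "rotation": [0, 0, 0]}, {"hand": 0.6, "translation": [-0.8, -8.6, 33.6], "rotation": [0, 0, 0]}, {"hand": 0.6, "translation": [-0.8, -8.0, 33.6], "rotation": [0, 0, 0]}, {"hand": 0.6, "translation": [-0.8, -5, 33.6], "rotation": [0, 0, 0]}, {"hand": 0.6, "translation": [-0.8, -2, 33.6], "rotation": [0, 0, 0]}, {"hand": 0.6, "translation": [-0.8, -2, 33.6], "rotation": [0, 0, 0]}], squeeze=40)

```text
clock: 4.7
tcp_pos: [0.5552, 0.3791, 0.0701]
tcp_rot: [[1.0, -0.006, -0.0], [0.0, -0.005, 1.0], [-0.006, -1.0, -0.005]]
force: [0.0, -0.5, -0.4]
gripper_width: 0.0313
```

```bash
python3 - <<'E'
from h import *
plan((.557,.382,.058,0),(.557,.382,.0565,0))
c,P=snap("wrist"); save("w2.png",c["frame"]); np.savez("w2.npz",f=c["frame"],P=P)
E
```

```text
t 4.7 p [0.5552 0.3791 0.0701] w 0.0313 F [ 0.  -0.5 -0.4] j [ 24.  34.  81.  -0.  65. -66.]
(0.557, 0.382, 0.058, 0) -> [0.19, 1.21, 0.29] [0.005, 0.0, -0.006]
(0.557, 0.382, 0.0565, 0) -> [0.19, 1.36, 0.29] [0.005, 0.0, -0.006]
```

View pics/w2.png

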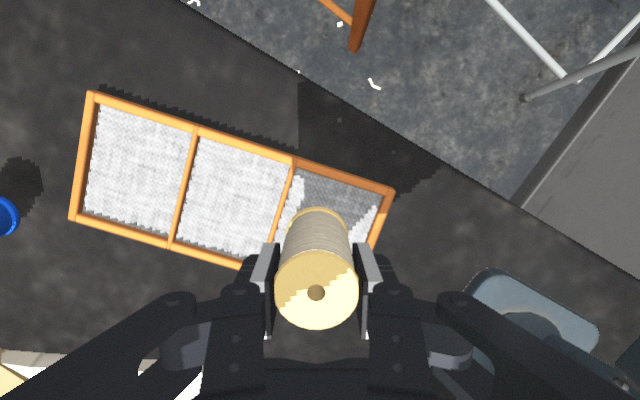

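Request:
jog_arm(commands=[{"hand": 0.6, "translation": [0.2, 0.6, 0.3], "rotation": [0, 0, 0]}, {"hand": 0.6, "translation": [0.2, 1.1, 0.3], "rotation": [0, 0, 0]}, {"hand": 0.6, "translation": [0.2, 1.25, 0.3], "rotation": [0.005, 0, -0.006]}, {"hand": 0.6, "translation": [0.2, 1.35, 0.3], "rotation": [0.005, 0, -0.006]}, {"hand": 0.6, "translation": [0.2, 1.4, 0.3], "rotation": [0.005, 0, -0.006]}])

```text
clock: 5.38
tcp_pos: [0.5586, 0.3831, 0.0587]
tcp_rot: [[1.0, 0.004, -0.001], [0.001, 0.002, 1.0], [0.004, -1.0, 0.002]]
force: [-0.6, 0.2, 0.1]
gripper_width: 0.031
```

Request:
jog_arm(commands=[{"hand": -0.2, "translation": [0, 0, 0], "rotation": [0, 0, 0]}, {"hand": -0.2, "translation": [0, 0, 0], "rotation": [0, 0, 0]}, {"hand": -0.2, "translation": [0, 0, 0], "rotation": [0, 0, 0]}, {"hand": -0.2, "translation": [0, -3, 0], "rotation": [0, 0, 0]}, {"hand": -0.2, "translation": [0, -7, 0], "rotation": [0, 0, 0]}, {"hand": -0.2, "translation": [0, -10, -1], "rotation": [0, 0, 0]}, {"hand": -0.2, "translation": [0, -10, -4], "rotation": [0, 0, 0]}])

```text
clock: 6.25
tcp_pos: [0.5602, 0.3443, 0.1628]
tcp_rot: [[1.0, 0.011, -0.003], [0.003, 0.005, 1.0], [0.011, -1.0, 0.005]]
force: [0.0, -0.7, -2.0]
gripper_width: 0.0509
```

```bash
python3 - <<'E'
from h import *
c,P=snap("wrist"); save("w3.png",c["frame"]); np.savez("w3.npz",f=c["frame"],P=P)
f=c["frame"].astype(int);Z=P[...,2]
m=(Z>.054)&(Z<.066)&(abs(P[...,0]-.557)<.04)&(abs(P[...,1]-.382)<.04); print(rect(P,m),np.median(Z[m]))
org=(f[...,0]>f[...,2]+50)&(Z>.004)&(Z<.012)&(f[...,1]>60)&(abs(P[...,0]-.54)<.1)&(P[...,1]>.2)&(P[...,1]<.45)
print(rect(P,org)); 
c2,P2=snap("side");Z=P2[...,2];m=(Z>.054)&(Z<.068)&(abs(P2[...,0]-.557)<.04)&(abs(P2[...,1]-.382)<.04);print("side",rect(P2,m),np.median(Z[m]))
plan((.561,.1298,.09,0),(.561,.1298,.030,0))
E
```

```text
((558.724853515625, 383.3353271484375), (32.61612319946289, 32.46815872192383), 89.07234954833984) 0.06087311049552763
((540.5283203125, 331.03265380859375), (166.1079559326172, 72.44987487792969), 71.84388732910156)
side ((557.3455810546875, 382.9140930175781), (31.56355857849121, 31.76192855834961), 84.79015350341797) 0.06001796292323869
t 6.35 p [0.5589 0.341  0.1595] w 0.0515 F [0.2 0.5 0. ] j [ 21.  25.  83.  -0.  72. -69.]
(0.561, 0.1298, 0.09, 0) -> [0.2, 6.91, -21.13] [-0.002, -0.001, 0.005]
(0.561, 0.1298, 0.03, 0) -> [0.17, 12.91, -21.14] [-0.002, -0.001, 0.005]
```

Request:
jog_arm(commands=[{"hand": -0.05, "translation": [0.1, 0, -6], "rotation": [0, 0, 0]}, {"hand": -0.05, "translation": [0.1, 0, -12], "rotation": [0, 0, 0]}, {"hand": -0.05, "translation": [0.2, 1, -17.5], "rotation": [0, 0, 0]}, {"hand": -0.05, "translation": [0.2, 3, -21.1], "rotation": [0, 0, 0]}, {"hand": -0.05, "translation": [0.2, 6, -21.1], "rotation": [0, 0, 0]}, {"hand": -0.05, "translation": [0.2, 9, -21.1], "rotation": [0, 0, 0.005]}, {"hand": -0.05, "translation": [0.2, 11, -21.1], "rotation": [0, 0, 0.005]}, {"hand": -0.05, "translation": [0.2, 12.5, -21.1], "rotation": [0, 0, 0.005]}, {"hand": -0.05, "translation": [0.2, 13, -21.1], "rotation": [0, 0, 0.005]}, {"hand": -0.05, "translation": [0.2, 13, -21.1], "rotation": [0, 0, 0.005]}], squeeze=25)

```text
clock: 7.6
tcp_pos: [0.5617, 0.1304, 0.0294]
tcp_rot: [[1.0, 0.001, 0.001], [-0.001, 0.002, 1.0], [0.001, -1.0, 0.002]]
force: [-0.1, 0.6, 0.6]
gripper_width: 0.0449
```

```bash
python3 - <<'E'
from h import *
plan((.561,.1298,.026,0))
c,P=snap("wrist"); save("w4.png",c["frame"])
E
```

```text
t 7.6 p [0.5617 0.1304 0.0294] w 0.0449 F [-0.1  0.6  0.6] j [  1.  25. 100.   0.  55. -89.]
(0.561, 0.1298, 0.026, 0) -> [-0.07, 0.34, -0.06] [-0.002, -0.001, 0.001]
```

View pics/w4.png

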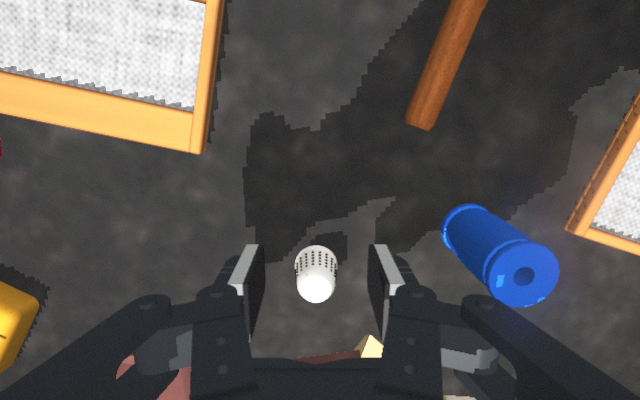

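Request:
jog_arm(commands=[{"hand": -0.05, "translation": [0, 0.5, 0], "rotation": [0, 0, 0]}, {"hand": -0.05, "translation": [0, 0.5, 0], "rotation": [0, 0, 0]}, {"hand": 0.75, "translation": [0, 0.5, 0], "rotation": [0, 0, 0]}, {"hand": 0.75, "translation": [0, 0.5, 0], "rotation": [0, 0, 0]}, {"hand": 0.75, "translation": [0, 0.5, 0], "rotation": [0, 0, 0]}, {"hand": 0.75, "translation": [0, 0.5, 0], "rotation": [0, 0, 0]}], squeeze=25)

```text
clock: 8.4
tcp_pos: [0.5622, 0.1304, 0.0251]
tcp_rot: [[1.0, 0.002, 0.001], [-0.001, 0.002, 1.0], [0.002, -1.0, 0.002]]
force: [-1.0, -0.6, 1.6]
gripper_width: 0.0167
```

```bash
python3 - <<'E'
from h import *
plan((.561,.1298,.1,0),(.520,.280,.1,0),(.520,.280,.04,0))
E
```

```text
t 8.4 p [0.5622 0.1304 0.0251] w 0.0167 F [-1.  -0.6  1.6] j [  1.  26. 100.   0.  55. -89.]
(0.561, 0.1298, 0.1, 0) -> [-0.1, -7.49, -0.04] [-0.002, -0.001, 0.002]
(0.52, 0.28, 0.1, 0) -> [-4.22, -7.47, 14.97] [-0.002, -0.001, 0.002]
(0.52, 0.28, 0.04, 0) -> [-4.23, -1.47, 14.96] [-0.002, -0.001, 0.002]
```

Request:
jog_arm(commands=[{"hand": 0.8, "translation": [0, -3.5, 0], "rotation": [0, 0, 0]}, {"hand": 0.8, "translation": [0, -7.2, 0.5], "rotation": [0, 0, 0]}, {"hand": 0.8, "translation": [-1.5, -7.5, 5], "rotation": [0, 0, 0]}, {"hand": 0.8, "translation": [-3, -7.5, 10], "rotation": [0, 0, 0]}, {"hand": 0.8, "translation": [-4.1, -7.5, 14], "rotation": [0, 0, 0]}, {"hand": 0.8, "translation": [-4.15, -7, 15], "rotation": [0, 0, 0]}, {"hand": 0.8, "translation": [-4.15, -4.5, 15], "rotation": [0, 0, 0]}, {"hand": 0.8, "translation": [-4.15, -2, 15], "rotation": [0, 0, 0]}, {"hand": 0.8, "translation": [-4.15, -1.2, 15], "rotation": [0, 0, 0]}, {"hand": 0.8, "translation": [-4.15, -1.2, 15], "rotation": [0, 0, 0]}])

```text
clock: 9.65
tcp_pos: [0.5208, 0.2797, 0.0369]
tcp_rot: [[1.0, 0.001, 0.002], [-0.002, 0.001, 1.0], [0.001, -1.0, 0.001]]
force: [-0.2, -0.2, 0.3]
gripper_width: 0.0168
```

```bash
python3 - <<'E'
from h import *
plan((.5205,.280,.0285,0))
E
```

```text
t 9.65 p [0.5208 0.2797 0.0369] w 0.0168 F [-0.2 -0.2  0.3] j [ 17.  26.  97.   0.  57. -73.]
(0.5205, 0.28, 0.0285, 0) -> [-0.03, 0.84, 0.03] [-0.001, -0.002, 0.001]
```

Request:
jog_arm(commands=[{"hand": 0.8, "translation": [0, 0.4, 0], "rotation": [0, 0, 0]}, {"hand": 0.8, "translation": [0, 0.7, 0], "rotation": [0, 0, 0]}, {"hand": 0.8, "translation": [0, 0.8, 0], "rotation": [0, 0, 0]}, {"hand": 0.8, "translation": [0, 0.8, 0], "rotation": [0, 0, 0]}, {"hand": 0.1, "translation": [0, 0.75, 0], "rotation": [0, 0, 0]}, {"hand": 0.1, "translation": [0, 0.75, 0], "rotation": [0, 0, 0]}, {"hand": 0.1, "translation": [0, 0.75, 0], "rotation": [0, 0, 0]}, {"hand": 0.1, "translation": [0, -2, 0], "rotation": [0, 0, 0]}, {"hand": 0.1, "translation": [0, -6, 0], "rotation": [0, 0, 0]}, {"hand": 0.1, "translation": [0, -12, 0], "rotation": [0, 0, 0]}, {"hand": 0.1, "translation": [0, -14, 0], "rotation": [0, 0, 0]}])

```text
clock: 11.02
tcp_pos: [0.5229, 0.2803, 0.1817]
tcp_rot: [[1.0, 0.009, 0.002], [-0.002, 0.004, 1.0], [0.009, -1.0, 0.004]]
force: [-0.4, 0.1, -0.1]
gripper_width: 0.0387
```

```bash
python3 - <<'E'
from h import *
c,P=snap("wrist");Z=P[...,2]
m=(Z>.018)&(Z<.035)&(abs(P[...,0]-.52)<.03)&(abs(P[...,1]-.28)<.03); print(rect(P,m),np.percentile(Z[m],[50,95]),m.sum())
plan((.67,-.02,.24,0))
E
```

```text
((524.5267944335938, 279.5711975097656), (15.872926712036133, 15.905618667602539), 49.616737365722656) [0.02491315 0.02674205] 317
t 11.07 p [0.5232 0.2804 0.1827] w 0.0388 F [1.7 0.6 1.2] j [ 17.  15.  93.   0.  72. -73.]
(0.67, -0.02, 0.24, 0) -> [14.78, -5.71, -30.0] [-0.004, -0.002, 0.01]
```

Request:
jog_arm(commands=[{"hand": -1, "translation": [1, -4, -4], "rotation": [0, 0, 0]}, {"hand": -1, "translation": [4, -6, -9], "rotation": [0, 0, 0.01]}, {"hand": -1, "translation": [7, -6, -14], "rotation": [0, 0, 0.01]}, {"hand": -1, "translation": [10, -6, -19], "rotation": [0, 0, 0.01]}, {"hand": -1, "translation": [13, -6, -24], "rotation": [0, 0, 0.01]}, {"hand": -1, "translation": [16, -6, -29], "rotation": [0, 0, 0.01]}, {"hand": -1, "translation": [17.5, -6, -30], "rotation": [0, 0, 0.01]}, {"hand": -1, "translation": [17.5, -6, -30], "rotation": [0, 0, 0.01]}, {"hand": -1, "translation": [17.5, -6, -30], "rotation": [0, 0, 0.01]}])

```text
clock: 12.2
tcp_pos: [0.6963, -0.0191, 0.2419]
tcp_rot: [[1.0, -0.003, 0.001], [-0.001, 0.005, 1.0], [-0.003, -1.0, 0.005]]
force: [-0.1, -0.3, 0.5]
gripper_width: 0.0852
```

```bash
python3 - <<'E'
from h import *
c,P=snap("wrist");save("w5.png",c["frame"]); np.savez("w5.npz",f=c["frame"],P=P);Z=P[...,2];f=c["frame"].astype(int)
yel=(f[...,0]>150)&(f[...,2]<f[...,0]-80)&(f[...,1]>110)
for n,m in dict(wax=yel&(Z>.012)&(Z<.022)&(abs(P[...,0]-.593)<.04)&(abs(P[...,1]+.024)<.035),dark=(Z>.040)&(Z<.055)&(abs(P[...,0]-.675)<.03)&(abs(P[...,1])<.03),blocks=(Z>.03)&(Z<.07)&(abs(P[...,0]-.585)<.05)&(P[...,1]<-.05)&(P[...,1]>-.14),ring=(Z>.012)&(Z<.035)&(abs(P[...,0]-.502)<.04)&(abs(P[...,1]+.024)<.04)).items():
    print(n,m.sum(),rect(P,m),np.median(Z[m]),cv2.boxPoints(rect(P,m)).round().tolist())
plan()
E
```

```text
wax 1544 ((594.3875732421875, -24.667667388916016), (30.594499588012695, 42.33133316040039), 59.10200881958008) 0.015738614322148625 [[568.0, -27.0], [605.0, -49.0], [620.0, -22.0], [584.0, -1.0]]
dark 494 ((676.6549072265625, -0.3866586685180664), (22.916297912597656, 22.820592880249023), 0.8245638608932495) 0.045901108893246 [[665.0, 11.0], [665.0, -12.0], [688.0, -12.0], [688.0, 11.0]]
blocks 1608 ((590.4379272460938, -91.47257995605469), (26.630958557128906, 54.152870178222656), 52.05807113647461) 0.04281646063893493 [[561.0, -85.0], [604.0, -119.0], [620.0, -98.0], [577.0, -64.0]]
ring 0 ((0.0, 0.0), (0.0, 0.0), 0.0) nan [[0.0, 0.0], [0.0, 0.0], [0.0, 0.0], [0.0, 0.0]]
t 12.25 p [ 0.6964 -0.0189  0.2424] w 0.0856 F [-0.4  0.6 -0. ] j [ -12.   28.   70.    0.   83. -102.]
  return _methods._mean(a, axis=axis, dtype=dtype,
  ret = ret.dtype.type(ret / rcount)
```

View pics/w5.png

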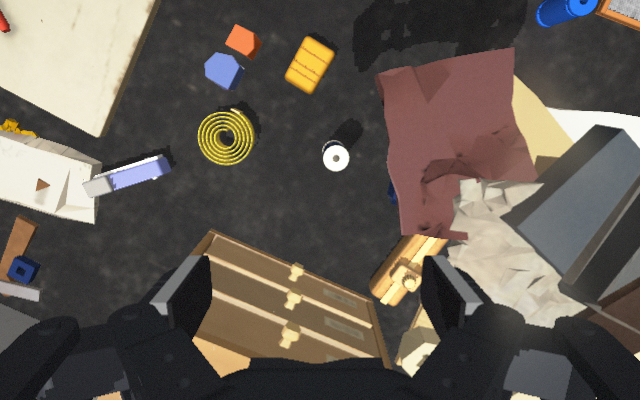

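```bash
python3 - <<'E'
from h import *
plan((.5944,-.0247,.1,59),(.5944,-.0247,.05,59),(.5944,-.0247,.023,59))
E
```

```text
t 12.25 p [ 0.6964 -0.0189  0.2424] w 0.0856 F [-0.4  0.6 -0. ] j [ -12.   28.   70.    0.   83. -102.]
(0.5944, -0.0247, 0.1, 59) -> [-10.17, 14.26, -0.65] [-0.005, -1.03, 0.0]
(0.5944, -0.0247, 0.05, 59) -> [-10.16, 19.26, -0.67] [-0.005, -1.03, 0.0]
(0.5944, -0.0247, 0.023, 59) -> [-10.15, 21.96, -0.68] [-0.005, -1.03, 0.0]
```

Request:
jog_arm(commands=[{"hand": -1, "translation": [-3, 2, 0], "rotation": [0, -0.17, 0]}, {"hand": -1, "translation": [-7, 5, -0.3], "rotation": [0, -0.34, 0]}, {"hand": -1, "translation": [-10.15, 8, -0.6], "rotation": [0, -0.52, 0]}, {"hand": -1, "translation": [-10.15, 11, -0.65], "rotation": [0, -0.7, 0]}, {"hand": -1, "translation": [-10.15, 13, -0.65], "rotation": [0, -0.88, 0]}, {"hand": -1, "translation": [-10.15, 15, -0.65], "rotation": [0, -1.03, 0]}, {"hand": -1, "translation": [-10.15, 17, -0.65], "rotation": [0, -1.03, 0]}, {"hand": -1, "translation": [-10.15, 19, -0.65], "rotation": [0, -1.03, 0]}, {"hand": -1, "translation": [-10.15, 20.5, -0.65], "rotation": [0, -1.03, 0]}, {"hand": -1, "translation": [-10.15, 20.5, -0.65], "rotation": [0, -1.03, 0]}, {"hand": -1, "translation": [-10.15, 20.5, -0.65], "rotation": [0, -1.03, 0]}], squeeze=35)

```text
clock: 13.62
tcp_pos: [0.5951, -0.0246, 0.0382]
tcp_rot: [[0.515, -0.001, -0.857], [0.857, 0.004, 0.515], [0.003, -1.0, 0.003]]
force: [-0.7, 0.7, 0.9]
gripper_width: 0.0856
```

```bash
python3 - <<'E'
from h import *
plan((.5944,-.0247,.023,59))
c,P=snap("wrist"); save("w6.png",c["frame"])
E
```

```text
t 13.62 p [ 0.5951 -0.0246  0.0382] w 0.0856 F [-0.7  0.7  0.9] j [ -14.   27.   96.    0.   57. -163.]
(0.5944, -0.0247, 0.023, 59) -> [-0.05, 1.52, 0.05] [-0.003, -0.0, 0.003]
```

View pics/w6.png

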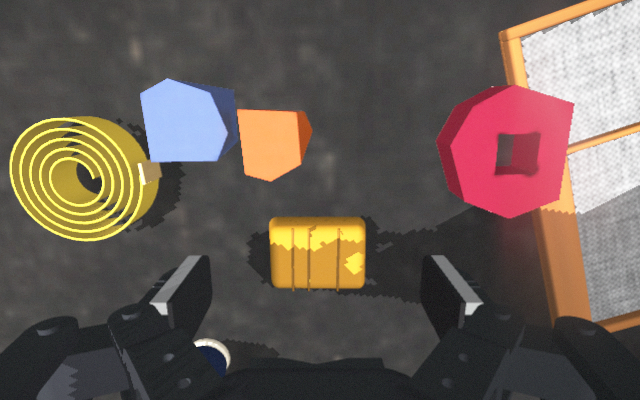

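Request:
jog_arm(commands=[{"hand": -1, "translation": [-0.05, 0.8, 0.05], "rotation": [0, 0, 0]}, {"hand": -1, "translation": [-0.05, 1.5, 0.05], "rotation": [0, 0, 0]}, {"hand": -1, "translation": [-0.05, 1.6, 0.05], "rotation": [0, 0, 0]}, {"hand": 0.2, "translation": [-0.05, 1.6, 0.05], "rotation": [0, 0, 0]}, {"hand": 0.2, "translation": [-0.05, 1.6, 0.05], "rotation": [0, 0, 0]}, {"hand": 0.2, "translation": [-0.05, 1.6, 0.05], "rotation": [0, 0, 0]}, {"hand": 0.2, "translation": [-0.05, 1.6, 0.05], "rotation": [0, 0, 0]}, {"hand": 0.2, "translation": [-0.05, 1.6, 0.05], "rotation": [0, 0, 0]}], squeeze=35)

```text
clock: 14.68
tcp_pos: [0.5951, -0.0249, 0.0231]
tcp_rot: [[0.515, 0.001, -0.857], [0.857, 0.004, 0.515], [0.004, -1.0, 0.001]]
force: [0.2, -0.3, 4.1]
gripper_width: 0.043
```

```bash
python3 - <<'E'
from h import *
plan((.5944,-.0247,.14,59),(.5405,.331,.14,72),(.5405,.331,.045,72))
E
```

```text
t 14.68 p [ 0.5951 -0.0249  0.0231] w 0.043 F [ 0.2 -0.3  4.1] j [ -14.   28.   96.    0.   56. -163.]
(0.5944, -0.0247, 0.14, 59) -> [0.02, -11.69, 0.09] [-0.001, -0.0, 0.004]
(0.5405, 0.331, 0.14, 72) -> [27.72, -11.56, 23.04] [-0.001, -0.227, 0.004]
(0.5405, 0.331, 0.045, 72) -> [27.69, -2.06, 23.02] [-0.001, -0.227, 0.004]
```

Request:
jog_arm(commands=[{"hand": 0.3, "translation": [0, -4, 0], "rotation": [0, 0, 0]}, {"hand": 0.3, "translation": [0, -9, 0], "rotation": [0, 0, 0]}, {"hand": 0.3, "translation": [3.5, -11.6, 3], "rotation": [0, -0.03, 0]}, {"hand": 0.3, "translation": [7, -11.6, 6], "rotation": [0, -0.06, 0]}, {"hand": 0.3, "translation": [11, -11.6, 9], "rotation": [0, -0.1, 0]}, {"hand": 0.3, "translation": [15, -11.6, 12.4], "rotation": [0, -0.13, 0]}, {"hand": 0.3, "translation": [19, -11.6, 15.7], "rotation": [0, -0.16, 0]}, {"hand": 0.3, "translation": [23, -11.6, 19], "rotation": [0, -0.19, 0]}, {"hand": 0.3, "translation": [26.5, -11.6, 22], "rotation": [0, -0.227, 0]}, {"hand": 0.3, "translation": [27.7, -11, 23], "rotation": [0, -0.227, 0]}, {"hand": 0.3, "translation": [27.7, -8, 23], "rotation": [0, -0.227, 0]}, {"hand": 0.3, "translation": [27.7, -4.5, 23], "rotation": [0, -0.227, 0]}, {"hand": 0.3, "translation": [27.7, -2.5, 23], "rotation": [0, -0.227, 0]}, {"hand": 0.3, "translation": [27.7, -2.5, 23], "rotation": [0, -0.227, 0]}, {"hand": 0.3, "translation": [27.7, -2.5, 23], "rotation": [0, -0.227, 0]}])

```text
clock: 16.55
tcp_pos: [0.5419, 0.331, 0.0507]
tcp_rot: [[0.31, 0.003, -0.951], [0.951, 0.004, 0.31], [0.005, -1.0, -0.001]]
force: [-0.7, -0.0, -0.5]
gripper_width: 0.0427
```

```bash
python3 - <<'E'
from h import *
plan((.5405,.331,.0263,72))
c,P=snap("wrist"); save("w7.png",c["frame"])
E
```

```text
t 16.55 p [0.5419 0.331  0.0507] w 0.0427 F [-0.7 -0.  -0.5] j [  20.   30.   89.    0.   60. -142.]
(0.5405, 0.331, 0.0263, 72) -> [-0.06, 2.44, 0.13] [0.001, -0.001, 0.005]
```

View pics/w7.png

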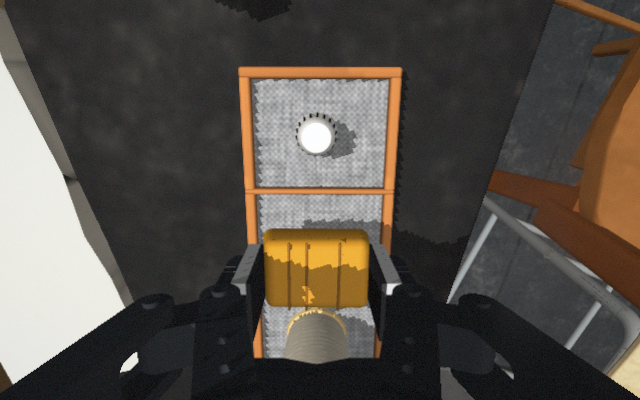

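Request:
jog_arm(commands=[{"hand": 0.3, "translation": [-0.06, 1.2, 0.13], "rotation": [0, 0, 0.005]}, {"hand": 0.3, "translation": [-0.06, 2, 0.13], "rotation": [0, 0, 0.005]}, {"hand": 0.3, "translation": [-0.06, 2.35, 0.13], "rotation": [0, 0, 0.005]}, {"hand": 0.3, "translation": [-0.06, 2.45, 0.13], "rotation": [0, 0, 0.005]}, {"hand": 0.3, "translation": [-0.06, 2.45, 0.13], "rotation": [0, 0, 0.005]}])

```text
clock: 17.23
tcp_pos: [0.5409, 0.3312, 0.0267]
tcp_rot: [[0.31, 0.002, -0.951], [0.951, 0.0, 0.31], [0.001, -1.0, -0.002]]
force: [-0.3, -0.6, -0.2]
gripper_width: 0.0427
```

Request:
jog_arm(commands=[{"hand": -0.4, "translation": [0, 0, 0], "rotation": [0, 0, 0]}, {"hand": -0.4, "translation": [0, 0, 0], "rotation": [0, 0, 0]}, {"hand": -0.4, "translation": [0, 0, 0], "rotation": [0, 0, 0]}, {"hand": -0.4, "translation": [0, -3, 0], "rotation": [0, 0, 0]}, {"hand": -0.4, "translation": [0, -8, 0], "rotation": [0, 0, 0]}, {"hand": -0.4, "translation": [0, -14, 0], "rotation": [0, 0, 0]}, {"hand": -0.4, "translation": [0, -17, 0], "rotation": [0, 0, 0]}, {"hand": -0.4, "translation": [0, -17, 0], "rotation": [0, 0, 0]}])

```text
clock: 18.23
tcp_pos: [0.5423, 0.3319, 0.2005]
tcp_rot: [[0.31, 0.009, -0.951], [0.951, 0.003, 0.31], [0.005, -1.0, -0.008]]
force: [-0.0, 0.6, 0.1]
gripper_width: 0.0597
```

```bash
python3 - <<'E'
from h import *
c,P=snap("wrist");Z=P[...,2];f=c["frame"].astype(int); save("w8.png",c["frame"])
m=(Z>.014)&(Z<.03)&(abs(P[...,0]-.5405)<.045)&(abs(P[...,1]-.331)<.03)&(f[...,2]<f[...,0]-80)
print(m.sum(),rect(P,m),np.percentile(Z[m],[5,50,95]))
plan((.6767,-.0004,.2,0),(.6767,-.0004,.06,0))
E
```

```text
1600 ((540.7576293945312, 329.9692077636719), (29.75635528564453, 42.124141693115234), 72.06963348388672) [0.01638112 0.01876128 0.02011673]
t 18.27 p [0.541  0.3314 0.1976] w 0.0599 F [ 0.4  0.4 -0.5] j [  21.   20.   85.   -0.   75. -141.]
(0.6767, -0.0004, 0.2, 0) -> [-27.34, -0.2, -23.18] [0.002, 1.256, 0.004]
(0.6767, -0.0004, 0.06, 0) -> [-27.37, 13.8, -23.12] [0.002, 1.256, 0.004]
```

```bash
python3 - <<'E'
from h import *
q=np.load("w5.npz")["P"].reshape(-1,3)
for x in (.64,.65,.66,.67,.68,.69,.70,.71,.72,.73,.74): print(x,[(y,float(np.round(q[(abs(q[:,0]-x)<.006)&(abs(q[:,1]-y)<.006)][:,2].max(initial=-1),3))) for y in (-.06,-.04,-.03,.02,.03,.04,.05,.06)])
plan((.6767,-.0004,.2,-12),(.6767,-.0004,.06,-12))
E
```

```text
0.64 [(-0.06, 0.002), (-0.04, 0.002), (-0.03, 0.002), (0.02, 0.003), (0.03, 0.003), (0.04, 0.044), (0.05, 0.044), (0.06, 0.043)]
0.65 [(-0.06, 0.002), (-0.04, 0.002), (-0.03, 0.002), (0.02, 0.003), (0.03, 0.003), (0.04, 0.045), (0.05, 0.045), (0.06, 0.045)]
0.66 [(-0.06, 0.002), (-0.04, 0.002), (-0.03, 0.002), (0.02, 0.002), (0.03, 0.002), (0.04, 0.038), (0.05, 0.046), (0.06, 0.046)]
0.67 [(-0.06, 0.002), (-0.04, 0.315), (-0.03, 0.315), (0.02, 0.002), (0.03, 0.002), (0.04, 0.002), (0.05, 0.045), (0.06, 0.045)]
0.68 [(-0.06, 0.306), (-0.04, 0.315), (-0.03, 0.315), (0.02, 0.307), (0.03, 0.295), (0.04, 0.308), (0.05, 0.306), (0.06, 0.294)]
0.69 [(-0.06, 0.306), (-0.04, 0.305), (-0.03, 0.307), (0.02, 0.307), (0.03, 0.296), (0.04, 0.307), (0.05, 0.306), (0.06, 0.294)]
0.7 [(-0.06, 0.297), (-0.04, 0.002), (-0.03, 0.002), (0.02, 0.297), (0.03, 0.288), (0.04, 0.292), (0.05, 0.292), (0.06, 0.288)]
0.71 [(-0.06, 0.261), (-0.04, 0.002), (-0.03, 0.002), (0.02, 0.261), (0.03, 0.287), (0.04, 0.286), (0.05, 0.045), (0.06, 0.047)]
0.72 [(-0.06, 0.002), (-0.04, 0.002), (-0.03, 0.002), (0.02, 0.002), (0.03, 0.002), (0.04, 0.002), (0.05, 0.025), (0.06, 0.048)]
0.73 [(-0.06, 0.002), (-0.04, 0.002), (-0.03, 0.002), (0.02, 0.002), (0.03, 0.002), (0.04, 0.002), (0.05, 0.002), (0.06, 0.048)]
0.74 [(-0.06, 0.002), (-0.04, 0.002), (-0.03, 0.002), (0.02, 0.001), (0.03, 0.002), (0.04, 0.002), (0.05, 0.002), (0.06, 0.047)]
t 18.27 p [0.541  0.3314 0.1976] w 0.0599 F [ 0.4  0.4 -0.5] j [  21.   20.   85.   -0.   75. -141.]
(0.6767, -0.0004, 0.2, -12) -> [-27.34, -0.2, -23.18] [0.002, 1.465, 0.005]
(0.6767, -0.0004, 0.06, -12) -> [-27.37, 13.8, -23.12] [0.002, 1.465, 0.005]
```

Request:
jog_arm(commands=[{"hand": -0.05, "translation": [-3, -2, -1.5], "rotation": [0, 0.17, 0]}, {"hand": -0.05, "translation": [-7, -2.5, -5], "rotation": [0, 0.34, 0]}, {"hand": -0.05, "translation": [-11, -2.5, -8.5], "rotation": [0, 0.51, 0]}, {"hand": -0.05, "translation": [-15, -2.5, -12], "rotation": [0, 0.68, 0]}, {"hand": -0.05, "translation": [-19, -2.5, -15.5], "rotation": [0, 0.85, 0]}, {"hand": -0.05, "translation": [-23, -2.5, -19.3], "rotation": [0, 1.02, 0]}, {"hand": -0.05, "translation": [-26, -1, -22], "rotation": [0, 1.19, 0]}, {"hand": -0.05, "translation": [-27.4, 1, -23.15], "rotation": [0, 1.36, 0]}, {"hand": -0.05, "translation": [-27.4, 4, -23.15], "rotation": [0, 1.465, 0.005]}, {"hand": -0.05, "translation": [-27.4, 8, -23.15], "rotation": [0, 1.465, 0.005]}, {"hand": -0.05, "translation": [-27.4, 11, -23.15], "rotation": [0, 1.465, 0.005]}, {"hand": -0.05, "translation": [-27.4, 11.5, -23.15], "rotation": [0, 1.465, 0.005]}, {"hand": -0.05, "translation": [-27.4, 11.5, -23.15], "rotation": [0, 1.465, 0.005]}], squeeze=30)

```text
clock: 19.9
tcp_pos: [0.6764, -0.0006, 0.0824]
tcp_rot: [[0.978, -0.001, 0.207], [-0.207, -0.001, 0.978], [-0.0, -1.0, -0.001]]
force: [0.8, -0.2, 0.7]
gripper_width: 0.0447
```

```bash
python3 - <<'E'
from h import *
plan((.6767,-.0004,.044,-12))
c,P=snap("wrist"); save("w9.png",c["frame"])
E
```

```text
t 19.9 p [ 6.764e-01 -6.000e-04  8.240e-02] w 0.0447 F [ 0.8 -0.2  0.7] j [-10.  33.  81.  -0.  66. -88.]
(0.6767, -0.0004, 0.044, -12) -> [0.03, 3.84, 0.03] [0.001, 0.001, -0.0]
```

View pics/w9.png

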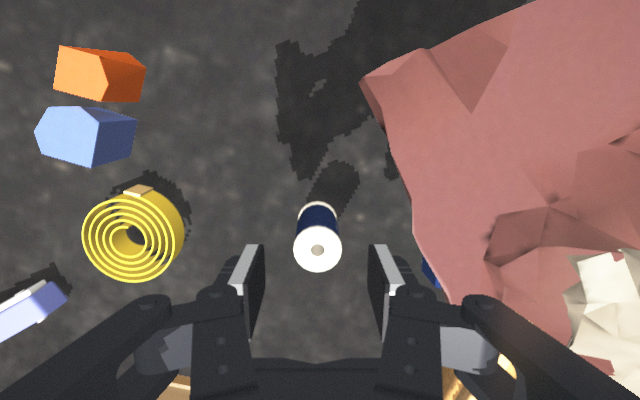

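Request:
jog_arm(commands=[{"hand": -0.02, "translation": [0, 1.5, 0], "rotation": [0, 0, 0]}, {"hand": -0.02, "translation": [0, 3, 0], "rotation": [0, 0, 0]}, {"hand": -0.02, "translation": [0, 3.85, 0], "rotation": [0, 0, 0]}, {"hand": -0.02, "translation": [0, 3.85, 0], "rotation": [0, 0, 0]}, {"hand": 0.7, "translation": [0, 3.85, 0], "rotation": [0, 0, 0]}, {"hand": 0.7, "translation": [0, 3.85, 0], "rotation": [0, 0, 0]}, {"hand": 0.7, "translation": [0, 3.85, 0], "rotation": [0, 0, 0]}, {"hand": 0.7, "translation": [0, 3.85, 0], "rotation": [0, 0, 0]}, {"hand": 0.7, "translation": [0, 3.85, 0], "rotation": [0, 0, 0]}], squeeze=30)

```text
clock: 21.08
tcp_pos: [0.6778, -0.0009, 0.0458]
tcp_rot: [[0.978, 0.003, 0.207], [-0.207, -0.002, 0.978], [0.003, -1.0, -0.001]]
force: [-0.0, 0.7, 1.8]
gripper_width: 0.0221
```

```bash
python3 - <<'E'
from h import *
plan((.6767,-.0004,.14,-12),(.449,-.031,.14,-12),(.449,-.031,.065,-12))
E
```

```text
t 21.07 p [ 0.6778 -0.0009  0.0458] w 0.0221 F [-0.   0.7  1.8] j [-10.  36.  81.  -0.  63. -88.]
(0.6767, -0.0004, 0.14, -12) -> [-0.09, -9.42, 0.02] [0.001, 0.001, 0.003]
(0.449, -0.031, 0.14, -12) -> [-21.73, -9.47, -7.7] [0.001, 0.001, 0.003]
(0.449, -0.031, 0.065, -12) -> [-21.75, -1.97, -7.69] [0.001, 0.001, 0.003]
```

Request:
jog_arm(commands=[{"hand": 0.75, "translation": [0, -4, 0], "rotation": [0, 0, 0]}, {"hand": 0.75, "translation": [-0.3, -8, 0], "rotation": [0, 0, 0]}, {"hand": 0.75, "translation": [-4.5, -9.5, -1.5], "rotation": [0, 0, 0]}, {"hand": 0.75, "translation": [-9.5, -9.5, -3.3], "rotation": [0, 0, 0]}, {"hand": 0.75, "translation": [-14.5, -9.5, -5], "rotation": [0, 0, 0]}, {"hand": 0.75, "translation": [-19, -9.5, -6.7], "rotation": [0, 0, 0]}, {"hand": 0.75, "translation": [-21.75, -9, -7.7], "rotation": [0, 0, 0]}, {"hand": 0.75, "translation": [-21.75, -6.5, -7.7], "rotation": [0, 0, 0]}, {"hand": 0.75, "translation": [-21.75, -3.5, -7.7], "rotation": [0, 0, 0]}, {"hand": 0.75, "translation": [-21.75, -2.2, -7.7], "rotation": [0, 0, 0.003]}, {"hand": 0.75, "translation": [-21.75, -2.2, -7.7], "rotation": [0, 0, 0.003]}, {"hand": 0.75, "translation": [-21.75, -2.2, -7.7], "rotation": [0, 0, 0.003]}])

```text
clock: 22.58
tcp_pos: [0.4499, -0.0313, 0.0682]
tcp_rot: [[0.978, 0.001, 0.207], [-0.207, -0.002, 0.978], [0.002, -1.0, -0.001]]
force: [0.2, -0.1, -1.1]
gripper_width: 0.0223
```

```bash
python3 - <<'E'
from h import *
plan((.449,-.031,.049,-12))
c,P=snap("wrist"); save("w10.png",c["frame"])
E
```

```text
t 22.57 p [ 0.4499 -0.0313  0.0682] w 0.0223 F [ 0.2 -0.1 -1.1] j [-19.   5. 119.  -0.  56. -97.]
(0.449, -0.031, 0.049, -12) -> [-0.09, 1.92, 0.02] [0.001, 0.001, 0.002]
```

View pics/w10.png

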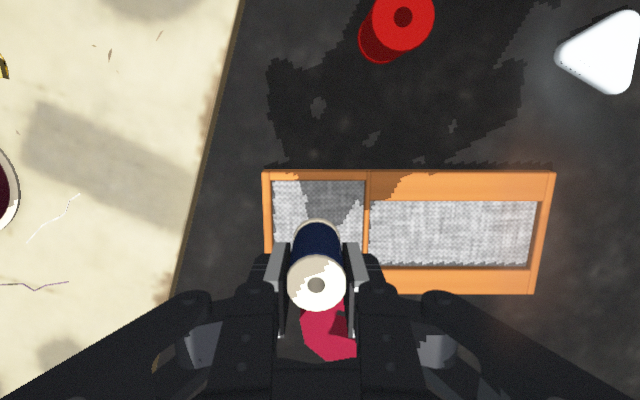

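Request:
jog_arm(commands=[{"hand": 0.75, "translation": [-0.1, 1, 0], "rotation": [0, 0, 0]}, {"hand": 0.75, "translation": [-0.1, 1.6, 0], "rotation": [0, 0, 0]}, {"hand": 0.75, "translation": [-0.1, 1.9, 0], "rotation": [0, 0, 0.002]}, {"hand": 0.75, "translation": [-0.1, 2, 0], "rotation": [0, 0, 0.002]}, {"hand": 0.75, "translation": [-0.1, 2, 0], "rotation": [0, 0, 0.002]}])

```text
clock: 23.25
tcp_pos: [0.4489, -0.0311, 0.0487]
tcp_rot: [[0.978, -0.001, 0.207], [-0.207, -0.001, 0.978], [-0.001, -1.0, -0.001]]
force: [-2.6, 1.2, 6.3]
gripper_width: 0.0226
```

Request:
jog_arm(commands=[{"hand": 0.1, "translation": [0, 0, 0], "rotation": [0, 0, 0]}, {"hand": 0.1, "translation": [0, 0, 0], "rotation": [0, 0, 0]}, {"hand": 0.1, "translation": [0, 0, 0], "rotation": [0, 0, 0]}, {"hand": 0.1, "translation": [0, -3, 0], "rotation": [0, 0, 0]}, {"hand": 0.1, "translation": [0, -8, 0], "rotation": [0, 0, 0]}, {"hand": 0.1, "translation": [0, -14, 0], "rotation": [0, 0, 0]}, {"hand": 0.1, "translation": [0, -14, 0], "rotation": [0, 0, 0]}, {"hand": 0.1, "translation": [0, -14, 0], "rotation": [0, 0, 0]}])

```text
clock: 24.25
tcp_pos: [0.4488, -0.0309, 0.1883]
tcp_rot: [[0.978, -0.002, 0.207], [-0.207, -0.001, 0.978], [-0.001, -1.0, -0.001]]
force: [-0.1, -0.1, -0.2]
gripper_width: 0.0387
```

```bash
python3 - <<'E'
from h import *
c,P=snap("wrist");Z=P[...,2];f=c["frame"].astype(int); save("w11.png",c["frame"])
m=(Z>.043)&(Z<.056)&(abs(P[...,0]-.449)<.03)&(abs(P[...,1]+.031)<.03); print(m.sum(),rect(P,m),np.median(Z[m]))
org=(f[...,0]>f[...,2]+50)&(Z>.004)&(Z<.012)&(f[...,1]>60)&(abs(P[...,0]-.463)<.06)&(P[...,1]>-.1)&(P[...,1]<.11)
print(rect(P,org),cv2.boxPoints(rect(P,org)).round(1).tolist())
n=(Z>.006)&(Z<.02)&(f[...,0]>f[...,2]+40)&(abs(P[...,0]-.4686)<.05)&(abs(P[...,1]-.1816)<.04); print("needle",n.sum(),rect(P,n))
plan((.4686,.1816,.1,-19.2),(.4686,.1816,.045,-19.2))
E
```

```text
680 ((447.49951171875, -30.98040771484375), (23.231273651123047, 22.62514877319336), 34.02863311767578) 0.048827062500602064
((462.71185302734375, 15.197349548339844), (155.2065887451172, 71.9765625), 78.12833404541016) [[411.5, -53.29999923706055], [482.0, -68.0999984741211], [513.9000244140625, 83.69999694824219], [443.5, 98.5]]
needle 1332 ((468.5179138183594, 181.77975463867188), (12.990987777709961, 72.6550521850586), 71.42588806152344)
t 24.3 p [ 0.4482 -0.0307  0.1874] w 0.0383 F [-0.   0.6  0.1] j [-19.  -6. 115.  -0.  72. -97.]
(0.4686, 0.1816, 0.1, -19.2) -> [-2.37, 8.72, 21.2] [0.001, 0.127, -0.003]
(0.4686, 0.1816, 0.045, -19.2) -> [-2.35, 14.22, 21.21] [0.001, 0.127, -0.003]
```

Request:
jog_arm(commands=[{"hand": 0.1, "translation": [-0.6, 0, 5], "rotation": [0, 0.03, 0]}, {"hand": 0.1, "translation": [-1.2, 1, 11], "rotation": [0, 0.06, 0]}, {"hand": 0.1, "translation": [-1.9, 3, 17], "rotation": [0, 0.1, 0]}, {"hand": 0.1, "translation": [-2.35, 6, 21.2], "rotation": [0, 0.117, 0]}, {"hand": 0.1, "translation": [-2.35, 9.5, 21.2], "rotation": [0, 0.117, 0]}, {"hand": 0.1, "translation": [-2.35, 13, 21.2], "rotation": [0, 0.117, -0.003]}, {"hand": 0.1, "translation": [-2.35, 14.8, 21.2], "rotation": [0, 0.117, -0.003]}, {"hand": 0.1, "translation": [-2.35, 15, 21.2], "rotation": [0, 0.117, -0.003]}, {"hand": 0.1, "translation": [-2.35, 15, 21.2], "rotation": [0, 0.117, -0.003]}], squeeze=30)

```text
clock: 25.42
tcp_pos: [0.4683, 0.1814, 0.0369]
tcp_rot: [[0.947, -0.002, 0.32], [-0.32, -0.001, 0.947], [-0.001, -1.0, -0.002]]
force: [-0.8, -0.1, 0.2]
gripper_width: 0.0385
```

```bash
python3 - <<'E'
from h import *
plan((.4686,.1818,.026,-18.6))
c,P=snap("wrist"); save("w12.png",c["frame"])
T=(P-state()["tcp_pos"])@np.array(state()["tcp_rot"]); m=(abs(T[...,2])<.04)&(abs(T[...,2])>.017)&(abs(T[...,0])<.012)&(T[...,1]<.03)
for sgn in(-1,1): k=m&(T[...,2]*sgn>0); print(np.percentile(T[...,1][k],[90,98,100]).round(4))
E
```

```text
t 25.43 p [0.4683 0.1814 0.0369] w 0.0385 F [-0.8 -0.1  0.2] j [  7.  15. 112.  -0.  53. -64.]
(0.4686, 0.1818, 0.026, -18.6) -> [0.02, 1.09, 0.05] [0.002, -0.001, -0.001]
[0.0092 0.0166 0.0222]
[0.0083 0.0165 0.0219]
```

View pics/w12.png

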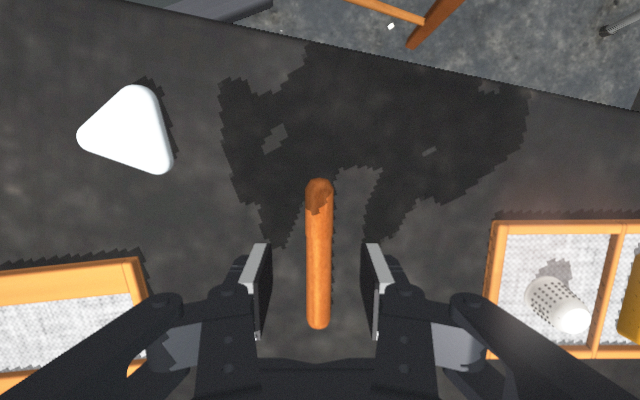

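Request:
jog_arm(commands=[{"hand": 0.1, "translation": [0, 0.6, 0.05], "rotation": [0, 0, 0]}, {"hand": 0.1, "translation": [0, 1.05, 0.05], "rotation": [0, 0, 0]}, {"hand": 0.1, "translation": [0, 1.1, 0.05], "rotation": [0, 0, 0]}, {"hand": 0.9, "translation": [0, 1.1, 0.05], "rotation": [0, 0, 0]}, {"hand": 0.9, "translation": [0, 1.1, 0.05], "rotation": [0, 0, 0]}, {"hand": 0.9, "translation": [0, 1.1, 0.05], "rotation": [0, 0, 0]}, {"hand": 0.9, "translation": [0, 1.1, 0.05], "rotation": [0, 0, 0]}, {"hand": 0.9, "translation": [0, 1.1, 0.05], "rotation": [0, 0, 0]}])

```text
clock: 26.48
tcp_pos: [0.4693, 0.182, 0.0268]
tcp_rot: [[0.947, 0.0, 0.32], [-0.32, -0.001, 0.947], [0.001, -1.0, -0.001]]
force: [0.1, 0.1, 1.9]
gripper_width: 0.0116
```

```bash
python3 - <<'E'
from h import *
plan((.4686,.1818,.1,-18.6),(.4682,.0411,.1,-102),(.4682,.0411,.05,-102))
E
```

```text
t 26.48 p [0.4693 0.182  0.0268] w 0.0116 F [0.1 0.1 1.9] j [  7.  17. 112.  -0.  52. -64.]
(0.4686, 0.1818, 0.1, -18.6) -> [-0.06, -7.32, -0.05] [0.001, -0.001, 0.001]
(0.4682, 0.0411, 0.1, -102) -> [4.41, -7.3, -13.39] [0.0, 1.454, 0.001]
(0.4682, 0.0411, 0.05, -102) -> [4.41, -2.3, -13.39] [0.0, 1.454, 0.001]
```

Request:
jog_arm(commands=[{"hand": 0.95, "translation": [0, -3, 0], "rotation": [0, 0, 0]}, {"hand": 0.95, "translation": [0, -6.5, 0], "rotation": [0, 0.1, 0]}, {"hand": 0.95, "translation": [0.5, -8, -1.5], "rotation": [0, 0.26, 0]}, {"hand": 0.95, "translation": [1, -8, -3], "rotation": [0, 0.43, 0]}, {"hand": 0.95, "translation": [1.6, -8, -5], "rotation": [0, 0.6, 0]}, {"hand": 0.95, "translation": [2.2, -8, -7], "rotation": [0, 0.77, 0]}, {"hand": 0.95, "translation": [2.8, -8, -9], "rotation": [0, 0.94, 0]}, {"hand": 0.95, "translation": [3.4, -8, -11], "rotation": [0, 1.11, 0]}, {"hand": 0.95, "translation": [4.1, -8, -13], "rotation": [0, 1.28, 0]}, {"hand": 0.95, "translation": [4.4, -7, -13.4], "rotation": [0, 1.454, 0]}, {"hand": 0.95, "translation": [4.4, -5, -13.4], "rotation": [0, 1.454, 0]}, {"hand": 0.95, "translation": [4.4, -3, -13.4], "rotation": [0, 1.454, 0]}, {"hand": 0.95, "translation": [4.4, -2, -13.4], "rotation": [0, 1.454, 0]}, {"hand": 0.95, "translation": [4.4, -2, -13.4], "rotation": [0, 1.454, 0]}, {"hand": 0.95, "translation": [4.4, -2, -13.4], "rotation": [0, 1.454, 0]}])

```text
clock: 28.35
tcp_pos: [0.4687, 0.041, 0.0476]
tcp_rot: [[-0.207, 0.001, 0.978], [-0.978, -0.001, -0.207], [0.001, -1.0, 0.002]]
force: [0.9, -0.6, 0.3]
gripper_width: 0.0113
```

```bash
python3 - <<'E'
from h import *
plan((.4682,.0411,.0302,-102))
c,P=snap("wrist"); save("w13.png",c["frame"])
E
```

```text
t 28.35 p [0.4687 0.041  0.0476] w 0.0113 F [ 0.9 -0.6  0.3] j [-10.  10. 117.  -0.  53.   2.]
(0.4682, 0.0411, 0.0302, -102) -> [-0.01, 1.74, -0.05] [-0.002, 0.001, 0.001]
```

View pics/w13.png

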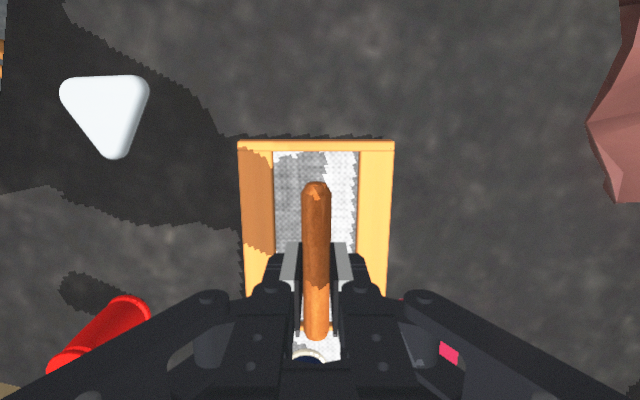

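Request:
jog_arm(commands=[{"hand": 0.95, "translation": [0, 0.8, 0], "rotation": [0, 0, 0]}, {"hand": 0.95, "translation": [0, 1.4, 0], "rotation": [0, 0, 0]}, {"hand": 0.95, "translation": [0, 1.7, 0], "rotation": [0, 0, 0]}, {"hand": 0.95, "translation": [0, 1.75, 0], "rotation": [0, 0, 0]}, {"hand": 0.95, "translation": [0, 1.75, 0], "rotation": [0, 0, 0]}])

```text
clock: 29.02
tcp_pos: [0.4689, 0.0409, 0.0303]
tcp_rot: [[-0.207, 0.002, 0.978], [-0.978, -0.001, -0.207], [0.001, -1.0, 0.002]]
force: [0.4, -0.3, 0.2]
gripper_width: 0.0117
```

Request:
jog_arm(commands=[{"hand": 0.4, "translation": [0, 0, 0], "rotation": [0, 0, 0]}, {"hand": 0.4, "translation": [0, 0, 0], "rotation": [0, 0, 0]}, {"hand": 0.4, "translation": [0, 0, 0], "rotation": [0, 0, 0]}, {"hand": 0.4, "translation": [0, -3, 0], "rotation": [0, 0, 0]}, {"hand": 0.4, "translation": [0, -8, 0], "rotation": [0, 0, 0]}, {"hand": 0.4, "translation": [0, -14, 0], "rotation": [0, 0, 0]}, {"hand": 0.4, "translation": [-6, -18, 0], "rotation": [0, 0, 0]}, {"hand": 0.4, "translation": [-12, -20, 0], "rotation": [0, 0, 0]}, {"hand": 0.4, "translation": [-14, -20, 0], "rotation": [0, 0, 0]}, {"hand": 0.4, "translation": [-14, -20, 0], "rotation": [0, 0, 0]}])

```text
clock: 30.28
tcp_pos: [0.4977, 0.1797, 0.2306]
tcp_rot: [[-0.204, 0.003, 0.979], [-0.979, -0.001, -0.204], [0.001, -1.0, 0.003]]
force: [-0.2, 0.3, -0.3]
gripper_width: 0.0256
```

```bash
python3 - <<'E'
from h import *
c,P=snap("wrist");Z=P[...,2];f=c["frame"].astype(int); save("w14.png",c["frame"])
def near(P,x,y,r,lo,hi): Z=P[...,2]; return (Z>lo)&(Z<hi)&(abs(P[...,0]-x)<r)&(abs(P[...,1]-y)<r)
n=near(P,.468,.041,.05,.0095,.02)&(f[...,0]>f[...,2]+40); print("needle",n.sum(),rect(P,n),np.percentile(Z[n],[50,95]))
c,P=snap("side");Z=P[...,2];save("side1.png",cv2.resize(c["frame"][120:300,230:450],None,fx=3.3,fy=3.3,interpolation=cv2.INTER_CUBIC))
for k,a in dict(big=(.558,.383,.03,.054,.07),small=(.4475,-.031,.03,.043,.058),thim=(.5245,.28,.02,.018,.035),wax=(.541,.33,.03,.014,.03),ring=(.502,-.025,.035,.014,.03)).items():
    m=near(P,*a); print(k,m.sum(),rect(P,m),np.percentile(Z[m],[50,95]).round(4))
plan()
E
```

```text
needle 730 ((475.279052734375, 41.73469543457031), (93.08074951171875, 70.5390625), 75.51689910888672) [0.01419647 0.01645078]
big 105 ((558.1358032226562, 384.10797119140625), (34.70034408569336, 28.48409652709961), 42.89970779418945) [0.0602 0.064 ]
small 83 ((447.7215881347656, -29.80596351623535), (24.2039737701416, 21.696346282958984), 1.0501896142959595) [0.0487 0.0522]
thim 33 ((522.9107666015625, 279.4103088378906), (15.47066593170166, 14.531845092773438), 9.167550086975098) [0.0241 0.0278]
wax 163 ((538.8900756835938, 331.19122314453125), (35.58997344970703, 43.52449417114258), 74.66725158691406) [0.0184 0.0222]
ring 325 ((502.35052490234375, -24.814937591552734), (52.109840393066406, 47.91182327270508), 79.08414459228516) [0.0206 0.024 ]
t 30.38 p [0.4971 0.1777 0.2296] w 0.0255 F [ 0.4 -0.5 -0.5] j [  7.   3. 101.  -0.  76.  19.]
```

View pics/side1.png

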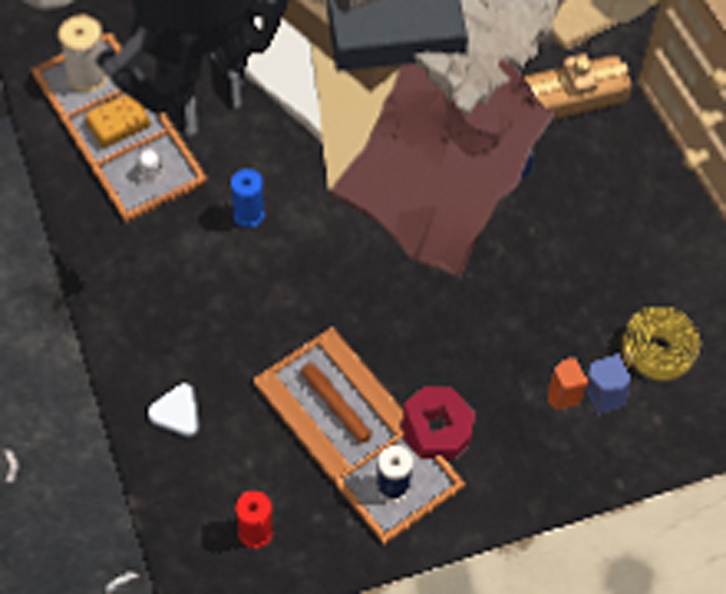

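View pics/w14.png

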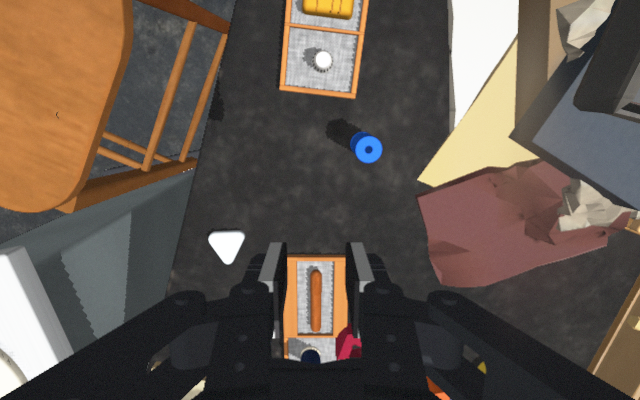

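```bash
python3 -c "
from bench import *
print(hand_in(), state()['clock'])"
```

```text
the job is handed in; nothing more can be done
the job is handed in; nothing more can be done
```

Both kits are made up and the job is handed in, at about 30 s on the robot clock.

- **Three-pocket tray:** the large spool is in the far pocket, the beeswax in the middle one and the thimble in the near one.
- **Two-pocket tray:** the small dark spool is in the broad pocket, set about 5 mm off centre to stay clear of the crimson ring overhanging that tray. The needle case is in the long pocket.

**Last checks:** top heights put everything at rest on the 3 mm pocket floors:

| Item | Measured top | Expected top |
|---|---|---|
| Large spool | 60–61 mm | 61 mm |
| Small spool | 49 mm | 49 mm |
| Thimble | 24–27 mm | 27 mm |
| Beeswax | 18–20 mm | 20 mm |
| Needle case | about 16 mm | 16 mm |

The final pictures show each item inside its pocket, spools and thimble upright. The tape measure, chalk and ring look unmoved in the pictures, and the ring's measured position is the same as before. The highest force among the readings I took was about 6 N.

**Not confirmed by numbers:** the last automatic position fit of the needle case caught the tray frame as well, so its place was judged from the picture and its top height. The side camera and wrist camera differed by 1–2 mm on the others, within calibration.

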